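# Shorten a telescopic support leg by one hole

### The job

The telescopic leg lying in the bench cradle has to be one hole shorter: press its sprung button in, slide the foot end inward, and let the button snap fully up through the very next hole. Work it gently without forcing it, leave the button locked there with the hand clear of the leg, and leave the samples and the jar standing around it where they are.

Things in the scene. Friction and masses are not known exactly. Their poses are not given: they have to be found in the camera images.
- leg: Fixed leg lying in a grey cradle: aluminium outer tube 46 mm square, wall 2 mm, flat top 96 mm above the bench. Origin on the bench below the outermost of three round 15 mm holes in its top; x along the tube to the foot, z up. Along x: holes at 0, -22, -44 mm, open mouth at +13 mm, closed end at -306 mm. The cradle is lower than the top and within 65 mm of the axis.
- next_hole (a point): Centre of the next hole, level with the tube's top, 22 mm inward from the hole in which the button stands at the start. The button must end up in this hole.
- inner_tube (a joint): How far (m) the 40 mm square steel inner tube with its foot plate has slid in: about 0 at the start, 0.022 with the button in the next hole, at most 0.046. Friction 3 to 4 N, 1 N more while the button rubs under the wall; no return spring. With the button up in a hole it is locked: 1.5 to 2.5 mm play each way, then a stop that gives about 1 mm per 15 N.
- snap_button (a joint): How far (m) the sprung, smooth button is pressed: 0 fully up, 0.007 flush with the tube's top, about 0.0085 trapped under the wall between holes. Spring 4 N up, 6 N flush. Pressed by 0.005 to 0.007, 8 to 15 N inward on the foot plate cams it on under the wall; a finger bearing hard on the tube's top adds friction and jams this; a finger left on the button stops it rising.
- button_crown (a point): Centre of the top of the button: a round-ended brass pin 12 mm across, standing 7 mm above the tube's flat top when up. It rides with the inner tube; its axis is always 60 mm from the inner face of the foot plate.
- foot_top (a point): Middle of the upper edge of the foot plate, the upright steel plate across the inner tube's end: 90 mm wide, 6 mm thick, 17 to 129 mm above the bench, so 33 mm higher than the outer tube's top. This point is 63 mm from the button's axis. A fingertip behind its outer face can push it inward.
- brick: Bystander: loose brick piece 100 x 60 x 50 mm high, origin under its centre.
- jug: Bystander: loose white jar 70 mm across, 150 mm high, origin under its centre.
- cube_sample: Bystander: loose concrete cube, 70 mm, origin under its centre.

How it is judged:
At the end, for the whole second after the job is handed in: The inner tube stands one hole further in (reading 18.5 to 26 mm, play and give of the hole's edge included) and at rest, with the button up through that hole (within 2.5 mm of fully up), and the brick, jar and cube are within 20 mm of where they stood (value of joint inner_tube between 0.0185 and 0.026 m and value of joint snap_button below 0.0025 m and velocity of joint inner_tube between -0.005 and 0.005 m/s and distance of each of brick, jug, cube_sample from where it was at the start of the episode below 0.02 m); the robot touches nothing.
It fails at once if the leg was forced: the fingers pressed on it, its foot or its button with more than 50 N (contact force between the fingers and leg above 50 N).
It fails at once if the inner tube went past the next hole (value of joint inner_tube above 0.029 m).
It fails at once if a bystander was tipped or pushed away (angle between any of brick, jug, cube_sample's own z axis and vertical above 0.4 rad or distance of any of brick, jug, cube_sample from where it was at the start of the episode above 0.03 m).
It also fails if it takes over 35 s, if anything falls off the work surface, if the arm or the gripper's body presses on something with over 40 N, if the wrist force passes 120 N, or if a joint passes its speed limit or range.

### The arm

A 6-joint arm with a two-finger parallel gripper is mounted at the origin on the work surface. World frame = base frame: x ahead of the robot, y to its left, z up, the work surface at z = 0. Lengths are in m, angles in rad, forces in N, time in s.
With the tool pointing down it reaches from about 0.3 to 0.775 m from the base axis. Payload 14.6 kg.
Tool frame: the origin (TCP) lies on the centre line of the jaws, within the pads' length; the fingertips stand 19 mm ahead of it and the grasp point (between the pads) is the TCP (ctrl.tip_reach is the distance from the TCP to the fingertips, in m); x points along the fingers, y is the direction in which the jaws open and shut, and the axes are right-handed (so a half turn about x gives the same grasp; the last joint's range is limited). The gripper opens to 94 mm and grips with 3 to 60 N. Pads are 16 mm wide; open, the fingers measure 119 mm over their backs; the gripper's body (75 mm by 177 mm) begins 78 mm behind the grasp point.
Start: joints at [1.145, 0.3, 1.521, -0, 1.321, -0.067], TCP at [0.193, 0.515, 0.224] pointing down, gripper open.
Joint ranges: [-3.03, 3.03], [-0.79, 2.21], [0.23, 2.52], [-1.04, 4.18], [0, 3.07], [-2.55, 2.55]. Speed limits (rad/s): [2.22, 2.22, 2.57, 3.14, 3.14, 3.14].

### API

Orientations are given as [roll, pitch, yaw] about the fixed x, y, z axes, in that order (R = Rz(yaw) Ry(pitch) Rx(roll)).
In Python, from station import ctrl, optics, models gives the robot as it stands. The module is installed in compiled form; this text tells all that it offers.
- The arm moves only by the tool arm_command, never from a script. Its argument "deltas" is a list of rows, each an object with "translation": the shift along the tool's x, y, z in units of 25 mm (1.0 is 25 mm), a list of three; "turn": the turn, a rotation vector about the tool's x, y, z in units of 5 degrees (1.0 is 5 degrees), a list of three. In form: [{"translation": [x, y, z], "turn": [rx, ry, rz]}, ...]. A call has 1 to 12 rows; each row is the pose to reach, as a shift and turn from the pose commanded when the call began, along the tool's axes at that moment; what a row does not reach only later rows make up. A row lasts 1/12 s, in which the tool goes at most 41.7 mm and 7.16 degrees, less where a joint would pass 70% of its speed; a pose out of reach is approached as far as the arm can. A call with a gripper value outside its range is refused whole. "gripper" is the finger opening in mm, from 0 to 94, set as the call begins (left out, the last holds). The fingers move at their own pace and stop on an object; "force" is the grip in N (left out, the last holds). Time passes only in rows, so rows that repeat a pose let the fingers close. It gives the time, the measured TCP pose, the force and the opening at its end, in the units of the state.
- ctrl.get_obs(): the state, without advancing time (a new reading comes with each control period).
- optics.camera(name): name is "scene" or "top" or "wrist"; returns the picture (480x640x3 uint8, red, green, blue); there is no depth.
- optics.get_calibration(name): a dict with "K" (3x3 intrinsics, pixels), "origin" and "orientation" of the camera in the world. Camera axes: x right, y down, z forward; pixel columns grow to the right and rows downward; lengths in m; the calibration is good to about 2 mm. The wrist camera is an equidistant fisheye: a pixel r from the principal point sees the ray r / f radians off the axis. A picture is of the moment at which its call begins: read the wrist's pose just before it. get_calibration takes no time and is no camera call; for the wrist camera it gives the pose at the moment of the call.
- ctrl.hand_in(): hands the job in, once; it reports no verdict.
Trained networks look in the newest picture that a camera, given by its name, has taken for a name from the list of things; names that differ only in an ending like _2 or _b are one class to them, and where a whole thing is asked for, a point or a joint stands for the part that bears it (a point fixed in the world has none). Each returns a list of dicts, best first, with "score" (0 to 1); they miss things now and then, are a little off and sometimes report something else, mostly with a low value. They report only what shows in the picture. A call takes as long as a camera call.
- models.look_for(target, camera): "box" ([left, top, right, bottom] in pixels, round what is visible of it).
- models.cut_out(target, camera): "pixels" (480x640 bool, what is visible of it) and "box" ([left, top, right, bottom] in pixels, round what is visible of it).
- models.mark_of(target, camera): "at" ([column, row] in pixels: a listed point, or the origin of a listed thing).
The state is a dict: "time_s": time; "qpos": joint angles; "joint_vel": joint speeds; "tau": joint torques, N m; "ee_pos": TCP position; "eef_rot": TCP orientation; "force": force on the tool from outside, world axes, zero at the start; "moment": the same for the moment, N m; "grip_width": finger opening in m.
Only numpy, scipy, OpenCV 4.12 (cv2) and the standard library are available. Lean on these libraries where they do the work, as an engineer would, in place of code of your own. Each camera call takes 0.05 s, during which the arm holds its last target.

## Working session

There is one attempt and no reset: what is moved stays moved. The work goes in short steps, Python scripts to look and compute and a tool call to move; the robot and the scene stay as the last step left them, time stands still between calls to the robot, and variables do not carry over. Pictures are saved under pics/ and viewed, and the job is handed in when it is done.

Besides the shell and the picture viewer there is one more tool, called after "Call:" by a JSON object that holds its "op" and its "data", one argument or row to a line. arm_command: Moves the arm, as the interface text tells. Its arguments: {"type":"object","properties":{"deltas":{"type":"array"},"gripper":{"type":"number"},"force":{"type":"number"}},"required":["deltas"]}

```bash
mkdir -p pics
cat > h.py <<'E'
import numpy as np, cv2
from station import ctrl, optics, models
from scipy.spatial.transform import Rotation as R
def save(n,img): cv2.imwrite('pics/'+n+'.png',img[:,:,::-1])
def cal(c):
    d=optics.get_calibration(c); K=np.array(d['K']); o=np.array(d['origin']); r=np.array(d['orientation'])
    return K,o,r
def Rm(r): return r if r.shape==(3,3) else R.from_euler('xyz',r).as_matrix()
def ray(c,p,cl=None):
    K,o,r=cl or cal(c); r=Rm(r)
    u=(p[0]-K[0,2])/K[0,0]; v=(p[1]-K[1,2])/K[1,1]
    if c=='wrist':
        t=np.hypot(u,v); d=np.array([u/t*np.sin(t),v/t*np.sin(t),np.cos(t)]) if t>0 else np.array([0,0,1.])
    else: d=np.array([u,v,1.])
    return o,r@(d/np.linalg.norm(d))
def atz(c,p,z,cl=None):
    o,d=ray(c,p,cl); return o+d*(z-o[2])/d[2]
def tri(rays):
    A=sum(np.eye(3)-np.outer(d,d) for o,d in rays); b=sum((np.eye(3)-np.outer(d,d))@o for o,d in rays)
    return np.linalg.solve(A,b)
E
python3 - <<'E'
from h import *
for c in ['scene','top','wrist']:
    cl=cal(c); im=optics.camera(c); save(c+'0',im); print(c,cl[1],np.round(cl[2],3).tolist(),cl[0][0,0])
    for t in ['next_hole','button_crown','foot_top','leg','brick','jug','cube_sample']:
        r=models.mark_of(t,c)
        for q in r[:2]: print(t,np.round(q['at']),round(q['score'],2))
print(ctrl.get_obs())
E
```

```text
scene [0.90584362 0.14811979 0.61454704] [-2.467, 0.008, 2.019] 478.2385590436146
next_hole [327. 282.] 0.95
button_crown [329. 265.] 0.65
foot_top [343. 218.] 0.97
leg [328. 309.] 0.69
leg [327. 278.] 0.67
brick [231. 304.] 0.88
jug [200. 389.] 0.98
cube_sample [268. 242.] 0.7
top [ 0.46337579 -0.02042503  0.77298082] [-3.012, 0.011, -1.555] 433.931382520491
next_hole [306. 213.] 0.91
button_crown [305. 224.] 0.55
foot_top [311. 265.] 0.97
leg [309. 238.] 0.91
leg [307. 225.] 0.25
brick [379. 208.] 0.68
jug [365. 139.] 0.78
jug [386. 271.] 0.43
cube_sample [387. 272.] 0.91
wrist [0.12137433 0.5426307  0.38614208] [2.875, -0.0, 1.212] 371.64829954431775
{'time_s': 1.2, 'qpos': array([ 1.14538071e+00,  2.99873516e-01,  1.52100740e+00, -3.53656447e-05,
        1.32069059e+00, -6.65909479e-02]), 'joint_vel': array([-0.00187224, -0.00137446,  0.00319899,  0.00047339, -0.00080617,
        0.00222818]), 'tau': array([ 2.08080965e-03, -5.31658459e+01, -3.52929139e+01,  7.10349390e-02,
        2.11458077e-02, -3.21365484e-06]), 'ee_pos': array([0.19314736, 0.51495834, 0.22445698]), 'eef_rot': array([0.48640356, 1.57075606, 0.12758764]), 'force': array([ 0.10349757, -1.17073609, -0.18591908]), 'moment': array([ 0.00131692, -0.02452093,  0.03187366]), 'grip_width': 0.09375546340508024}
```

View pics/scene0.png

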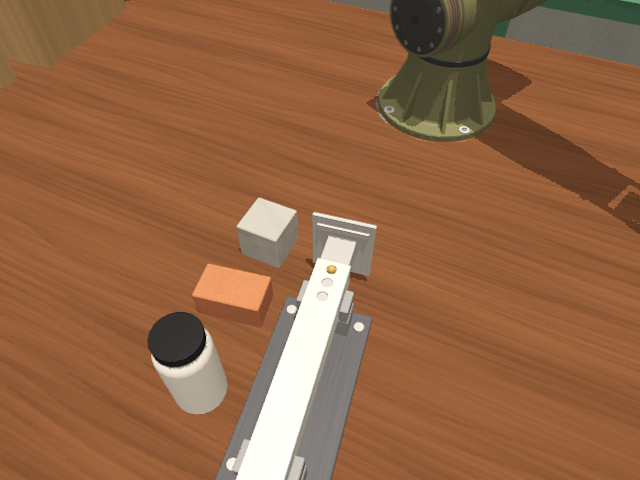

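View pics/top0.png

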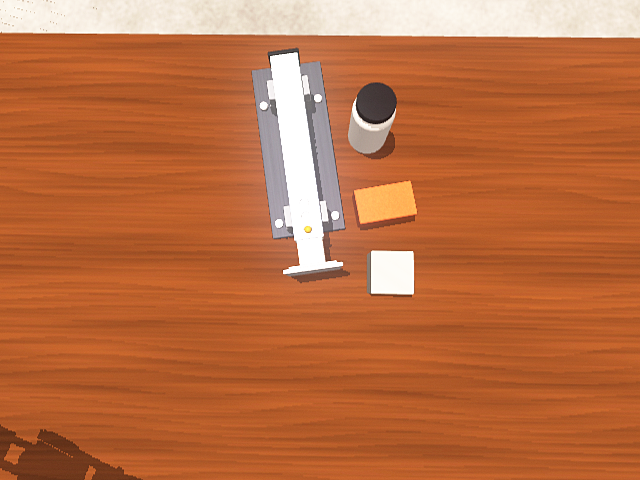

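Run:
```python
from h import *
S={'next_hole':[327,282],'button_crown':[329,265],'foot_top':[343,218]}
T={'next_hole':[306,213],'button_crown':[305,224],'foot_top':[311,265]}
for k in S:
    print(k,np.round(tri([ray('scene',S[k]),ray('top',T[k])]),4), [np.round(atz(c,P[k],{'next_hole':.096,'button_crown':.103,'foot_top':.129}[k]),4) for c,P in (('scene',S),('top',T))])
for k,s,t in (('brick',[231,304],[379,208]),('jug',[200,389],[365,139]),('cube',[268,242],[387,272])):
    print(k,np.round(atz('scene',s,0),3),np.round(atz('top',t,0),3))
```

```text
next_hole [0.5828 0.0082 0.1005] [array([0.5794, 0.0086, 0.096 ]), array([0.5842, 0.0069, 0.096 ])]
button_crown [0.5645 0.006  0.1135] [array([0.5579, 0.0016, 0.103 ]), array([0.5655, 0.0078, 0.103 ])]
foot_top [ 0.5    -0.0041  0.1353] [array([ 0.4949, -0.0066,  0.129 ]), array([ 0.5002, -0.0034,  0.129 ])]
brick [ 0.617 -0.131  0.   ] [ 0.612 -0.121  0.   ]
jug [ 0.748 -0.098  0.   ] [ 0.741 -0.096  0.   ]
cube [ 0.488 -0.139  0.   ] [ 0.497 -0.135  0.   ]
```

```bash
cat >> h.py <<'E'
def plan(target,ydir,o=None):
    "deltas to reach TCP target pointing down with tool y along ydir(xy)"
    o=o or ctrl.get_obs(); R0=R.from_euler('xyz',o['eef_rot']).as_matrix()
    x=np.array([0,0,-1.]); y=np.array([ydir[0],ydir[1],0]);y/=np.linalg.norm(y)
    R1=np.c_[x,y,np.cross(x,y)]
    t=R0.T@(np.array(target)-o['ee_pos'])/.025
    w=R.from_matrix(R0.T@R1).as_rotvec()*180/np.pi/5
    print('trans',np.round(t,3),'turn',np.round(w,3))
E
python3 - <<'E'
from h import *
o=ctrl.get_obs(); print(R.from_euler('xyz',o['eef_rot']).as_matrix().round(3))
a=np.radians(7.3); d=np.array([np.cos(a),np.sin(a)])
plan([.53,0.0,.25],d); plan([.53,0.0,.25],-d)
E
```

```text
[[ 0.     0.351  0.936]
 [ 0.     0.936 -0.351]
 [-1.     0.     0.   ]]
trans [ -1.021 -14.555  19.849] turn [12.428  0.    -0.   ]
trans [ -1.021 -14.555  19.849] turn [-23.572   0.      0.   ]
```

View pics/wrist0.png

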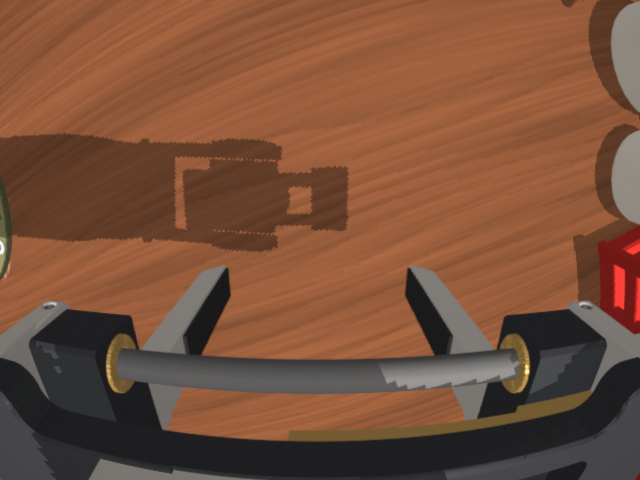

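Call:
{"op": "arm_command", "data": {
  "deltas": [
    {"translation": [-1, -7.3, 9.9], "turn": [6.2, 0, 0]},
    {"translation": [-1, -7.3, 9.9], "turn": [6.2, 0, 0]},
    {"translation": [-1, -7.3, 9.9], "turn": [6.2, 0, 0]},
    {"translation": [-1, -7.3, 9.9], "turn": [6.2, 0, 0]},
    {"translation": [-1, -7.3, 9.9], "turn": [6.2, 0, 0]},
    {"translation": [-1, -14.56, 19.85], "turn": [12.43, 0, 0]},
    {"translation": [-1, -14.56, 19.85], "turn": [12.43, 0, 0]},
    {"translation": [-1, -14.56, 19.85], "turn": [12.43, 0, 0]},
    {"translation": [-1, -14.56, 19.85], "turn": [12.43, 0, 0]},
    {"translation": [-1, -14.56, 19.85], "turn": [12.43, 0, 0]},
    {"translation": [-1, -14.56, 19.85], "turn": [12.43, 0, 0]},
    {"translation": [-1, -14.56, 19.85], "turn": [12.43, 0, 0]}
  ],
  "gripper": 70
}}

```text
time_s: 2.2
ee_pos: [0.467, 0.095, 0.2474]
eef_rot: [1.533, 1.57, 0.089]
force: [0.3, 0.8, 0.0]
grip_width: 0.0701
```

Run:
```python
from h import *
a=np.radians(7.3); d=np.array([np.cos(a),np.sin(a)])
plan([.53,0.01,.25],d)
```

```text
trans [-0.101  2.071  3.691] turn [-0.006  0.    -0.007]
```

Call:
{"op": "arm_command", "data": {
  "deltas": [
    {"translation": [-0.1, 2.07, 3.7], "turn": [0, 0, 0]},
    {"translation": [-0.1, 2.07, 3.7], "turn": [0, 0, 0]},
    {"translation": [-0.1, 2.07, 3.7], "turn": [0, 0, 0]},
    {"translation": [-0.1, 2.07, 3.7], "turn": [0, 0, 0]},
    {"translation": [-0.1, 2.07, 3.7], "turn": [0, 0, 0]}
  ]
}}

```text
time_s: 2.62
ee_pos: [0.5295, 0.011, 0.2492]
eef_rot: [-1.81, 1.57, 3.028]
force: [-0.5, 0.2, 0.0]
grip_width: 0.0704
```

Run:
```python
from h import *
print({k:np.round(v,4) for k,v in ctrl.get_obs().items() if k in('time_s','ee_pos','eef_rot','force')})
cl=cal('wrist'); im=optics.camera('wrist'); save('wrist1',im); print([c.tolist() for c in cl])
for t,z in (('next_hole',.096),('button_crown',.103),('foot_top',.129)):
    for q in models.mark_of(t,'wrist')[:2]: print(t,np.round(q['at'],1),round(q['score'],2),atz('wrist',q['at'],z,cl).round(4))
```

```text
{'time_s': np.float64(2.6167), 'ee_pos': array([0.5295, 0.011 , 0.2492]), 'eef_rot': array([-1.8099,  1.57  ,  3.0279]), 'force': array([-0.4777,  0.1746,  0.0418])}
[[[371.64829954431775, 0.0, 317.38038478142187], [0.0, 371.64829954431775, 231.54059061729265], [0.0, 0.0, 1.0]], [0.5199806086283633, 0.08777347462592372, 0.4108973477292147], [2.875274566712172, 0.0007170274131935717, 0.12531389766634016]]
next_hole [375.2 230.8] 0.96 [0.5812 0.0096 0.096 ]
button_crown [351.1 234.5] 0.67 [0.5595 0.0054 0.103 ]
foot_top [273.1 248.9] 0.58 [ 0.496  -0.0073  0.129 ]
```

View pics/wrist1.png

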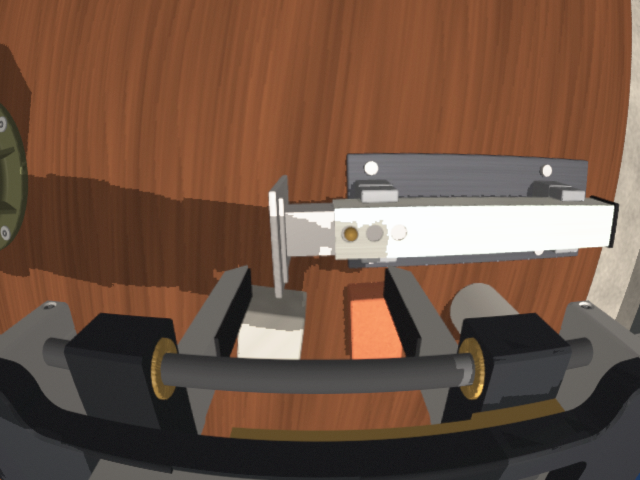

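Run:
```python
from h import *
im=cv2.imread('pics/wrist1.png'); c=im[160:310,255:420]; cv2.imwrite('pics/w1z.png',cv2.resize(c,None,fx=4.8,fy=4,interpolation=cv2.INTER_CUBIC)[:600,:800])
im=cv2.imread('pics/top0.png'); c=im[40:290,240:360]; cv2.imwrite('pics/t0z.png',cv2.resize(c,None,fx=2.4,fy=2.4,interpolation=cv2.INTER_CUBIC))
cw=cal('wrist')
P={'next_hole':([327,282],[306,213],[375.2,230.8]),'crown':([330.5,267],[307,228],[351.1,234]),'foot':([343,218],[311,265],[273.1,248.9])}
for k,(s,t,w) in P.items():
    rs=[ray('scene',s),ray('top',t),ray('wrist',w,cw)]
    X=tri(rs); print(k,X.round(4),[round(np.linalg.norm(np.cross(X-o,d))*1e3,1) for o,d in rs])
# edges in wrist image: top face edges
g=cv2.cvtColor(cv2.imread('pics/wrist1.png'),cv2.COLOR_BGR2GRAY)
for x in (420,470,520,570): print(x,g[190:262:1,x].tolist())
```

```text
next_hole [0.5818 0.0092 0.0978] [np.float64(1.0), np.float64(3.2), np.float64(2.7)]
crown [0.5593 0.0053 0.1012] [np.float64(1.1), np.float64(0.7), np.float64(1.7)]
foot [ 0.4983 -0.0043  0.134 ] [np.float64(1.1), np.float64(1.8), np.float64(2.3)]
420 [112, 112, 113, 114, 110, 88, 77, 104, 129, 132, 134, 137, 136, 133, 133, 140, 201, 247, 254, 254, 254, 254, 254, 254, 254, 254, 254, 254, 254, 254, 254, 254, 254, 254, 254, 254, 254, 254, 254, 254, 254, 254, 254, 254, 254, 254, 254, 254, 254, 254, 254, 254, 254, 254, 254, 254, 254, 254, 254, 254, 254, 254, 254, 254, 254, 250, 218, 124, 107, 107, 106, 106]
470 [112, 112, 113, 114, 112, 109, 102, 112, 132, 134, 136, 136, 136, 135, 135, 164, 250, 253, 254, 254, 254, 254, 254, 253, 253, 254, 254, 254, 254, 254, 254, 254, 254, 254, 254, 254, 254, 253, 253, 253, 254, 253, 253, 253, 254, 253, 253, 253, 253, 253, 253, 253, 253, 253, 254, 254, 254, 254, 254, 253, 253, 253, 253, 248, 195, 119, 105, 104, 104, 107, 106, 106]
520 [113, 111, 111, 108, 105, 79, 77, 116, 125, 126, 128, 128, 126, 127, 133, 204, 249, 253, 253, 253, 254, 254, 253, 253, 253, 253, 253, 253, 254, 254, 254, 253, 253, 254, 254, 253, 253, 254, 254, 254, 254, 254, 254, 254, 253, 253, 253, 254, 253, 253, 254, 254, 254, 254, 254, 254, 254, 254, 254, 254, 252, 231, 130, 104, 104, 104, 106, 106, 104, 95, 90, 99]
570 [121, 179, 196, 197, 198, 198, 198, 198, 198, 192, 164, 137, 130, 128, 136, 216, 252, 253, 253, 253, 253, 253, 253, 253, 253, 253, 253, 253, 253, 253, 253, 253, 253, 253, 253, 253, 253, 253, 253, 253, 253, 253, 253, 253, 253, 253, 253, 253, 253, 253, 253, 253, 253, 253, 253, 253, 253, 252, 239, 204, 193, 157, 116, 104, 105, 102, 81, 91, 94, 92, 90, 88]
```

View pics/w1z.png

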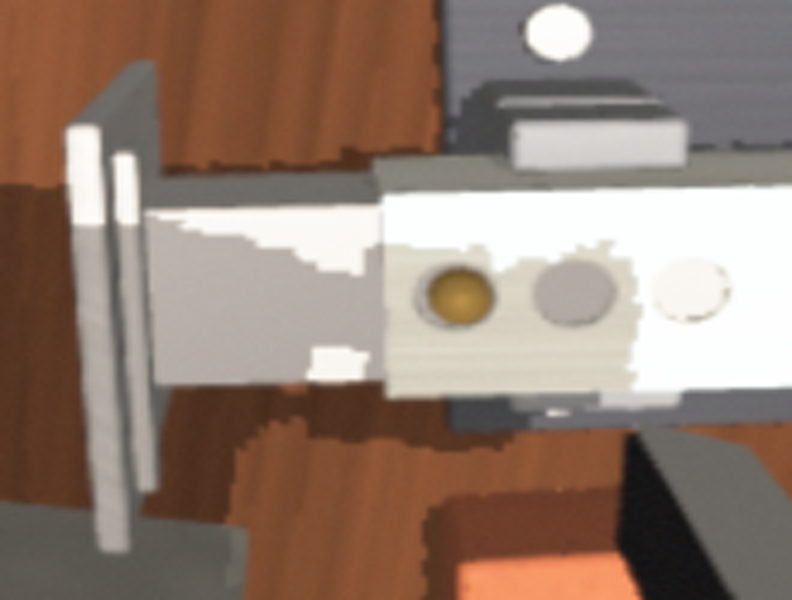

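View pics/t0z.png

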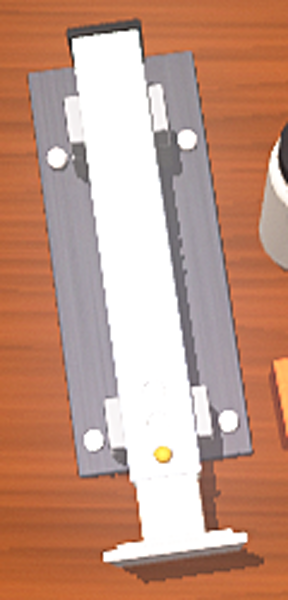

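Run:
```python
from h import *
cw=cal('wrist')
up=[(420,206),(470,205.2),(520,204.8),(570,204.8)]; lo=[(420,256.8),(470,254.2),(520,251.6),(570,248.2)]
U=np.array([atz('wrist',p,.096,cw) for p in up]); L=np.array([atz('wrist',p,.096,cw) for p in lo])
for E in(U,L): s=np.polyfit(E[:,0],E[:,1],1); print(E.round(4).tolist(),np.degrees(np.arctan(s[0])),'y at .559',np.polyval(s,.559))
for n,p,z in(('crown',(350.8,233.8),.103),('hole0',(350.6,233.8),.096),('hole1',(374.8,233.2),.096),('hole2',(399,232.5),.096),('foot',(275.6,244.5),.129),('footA',(272.7,191.7),.129),('footB',(278.6,297.5),.129)): print(n,atz('wrist',p,z,cw).round(4))
tz=lambda x,y,z:atz('top',(240+x/2.4,40+y/2.4),z).round(4)
print('top crown',tz(163,454,.103),'footL',tz(105,560,.129),'footR',tz(246,538,.129),'end',tz(72,33,.096),tz(140,27,.096),'mouth',tz(132,478,.096),tz(200,474,.096))
```

```text
[[0.6175, 0.0391, 0.096], [0.6656, 0.0468, 0.096], [0.7197, 0.0554, 0.096], [0.7833, 0.0654, 0.096]] 9.032602089976415 y at .559 0.029806111598120757
[[0.6271, -0.0077, 0.096], [0.677, 0.0005, 0.096], [0.7331, 0.0094, 0.096], [0.7989, 0.0203, 0.096]] 9.23968464513709 y at .559 -0.018797837708105142
crown [0.5588 0.0077 0.103 ]
hole0 [0.5595 0.0058 0.096 ]
hole1 [0.5809 0.0091 0.096 ]
hole2 [0.6027 0.0126 0.096 ]
foot [ 0.4972 -0.0019  0.129 ]
footA [0.4907 0.0402 0.129 ]
footB [ 0.504  -0.0482  0.129 ]
top crown [0.5574 0.0031 0.103 ] footL [0.4873 0.0368 0.129 ] footR [ 0.5021 -0.05    0.129 ] end [0.8524 0.0719 0.096 ] [0.8573 0.0248 0.096 ] mouth [0.5423 0.0234 0.096 ] [ 0.5455 -0.0211  0.096 ]
```

```bash
cat >> h.py <<'E'
A=np.radians(9.1); D=np.array([np.cos(A),np.sin(A),0]); C=np.array([.559,.006,0])
def at(s,z): return C+s*1e-3*D+np.array([0,0,z])
def st():
    o=ctrl.get_obs(); e=o['ee_pos']-C
    Rm_=R.from_euler('xyz',o['eef_rot']).as_matrix()
    print('t',round(o['time_s'],2),'s mm',round(e@D*1e3,2),'lat',round((e[1]*D[0]-e[0]*D[1])*1e3,2),'tip z',round((o['ee_pos'][2]-.019)*1e3,2),'f_s',round(o['force']@D,2),'fz',round(o['force'][2],2),'w',round(o['grip_width']*1e3,2),'y',Rm_[:,1].round(3))
E
python3 - <<'E'
from h import *
st(); plan(at(-41,.152),D)
E
```

```text
t 2.82 s mm -28.63 lat 11.47 tip z 230.87 f_s 0.04 fz -1.04 w 70.16 y [0.992 0.128 0.   ]
trans [ 3.915 -0.482  0.473] turn [-0.347  0.    -0.004]
```

Call:
{"op": "arm_command", "data": {
  "deltas": [
    {"translation": [1.3, -0.5, 0.47], "turn": [-0.35, 0, 0]},
    {"translation": [2.6, -0.5, 0.47], "turn": [-0.35, 0, 0]},
    {"translation": [3.6, -0.5, 0.47], "turn": [-0.35, 0, 0]},
    {"translation": [3.9, -0.5, 0.47], "turn": [-0.35, 0, 0]},
    {"translation": [3.9, -0.5, 0.47], "turn": [-0.35, 0, 0]}
  ],
  "gripper": 70
}}

```text
time_s: 3.23
ee_pos: [0.5176, -0.0007, 0.151]
eef_rot: [-1.813, 1.568, 3.058]
force: [0.2, 0.0, -0.8]
grip_width: 0.0696
```

Run:
```python
from h import *
st(); save('wrist2',optics.camera('wrist')); save('scene2',optics.camera('scene')); st(); plan(at(-41,.129),D)
```

```text
t 3.23 s mm -41.93 lat -0.08 tip z 132.04 f_s 0.21 fz -0.82 w 69.62 y [ 0.987  0.158 -0.003]
t 3.33 s mm -40.63 lat -0.52 tip z 134.6 f_s -0.84 fz 0.58 w 69.88 y [0.987 0.158 0.002]
trans [ 0.984 -0.016 -0.021] turn [-0.003  0.004 -0.018]
```

View pics/wrist2.png

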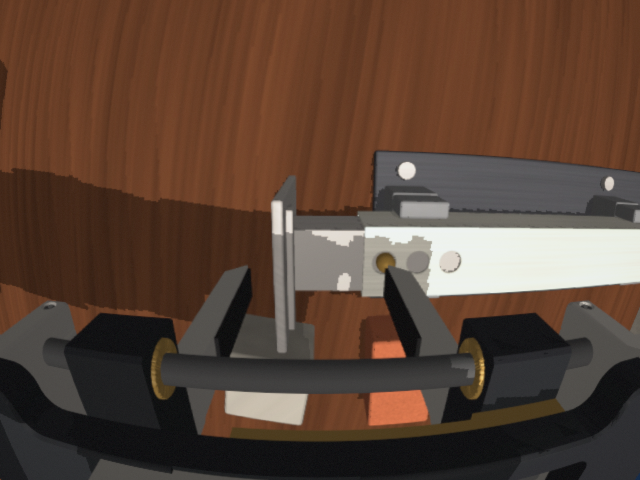

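View pics/scene2.png

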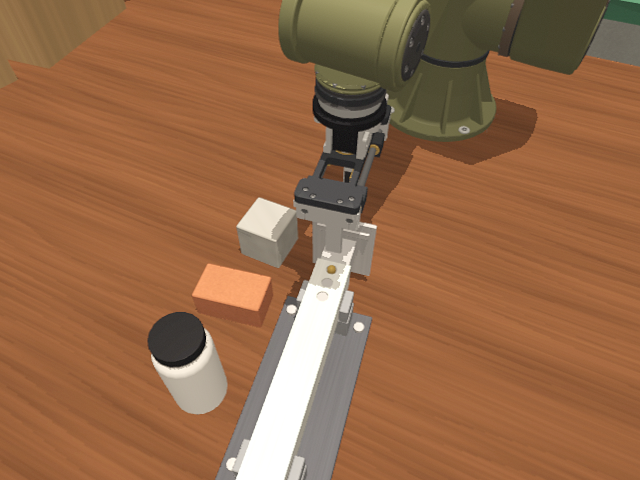

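Call:
{"op": "arm_command", "data": {
  "deltas": [
    {"translation": [0.25, 0, 0], "turn": [0, 0, 0]},
    {"translation": [0.5, 0, 0], "turn": [0, 0, 0]},
    {"translation": [0.75, 0, 0], "turn": [0, 0, 0]},
    {"translation": [0.95, 0, 0], "turn": [0, 0, 0]},
    {"translation": [0.95, 0, 0], "turn": [0, 0, 0]},
    {"translation": [0.95, 0, 0], "turn": [0, 0, 0]}
  ]
}}

```text
time_s: 3.83
ee_pos: [0.5183, -0.0014, 0.1282]
eef_rot: [-1.809, 1.57, 3.061]
force: [0.4, -0.3, 0.4]
grip_width: 0.0697
```

Run:
```python
from h import *
st(); save('wrist3',optics.camera('wrist')); st()
```

```text
t 3.83 s mm -41.31 lat -0.86 tip z 109.16 f_s 0.37 fz 0.35 w 69.66 y [ 0.988  0.157 -0.001]
t 3.88 s mm -41.18 lat -0.91 tip z 109.43 f_s -0.07 fz 0.99 w 69.84 y [ 0.988  0.157 -0.   ]
```

View pics/wrist3.png

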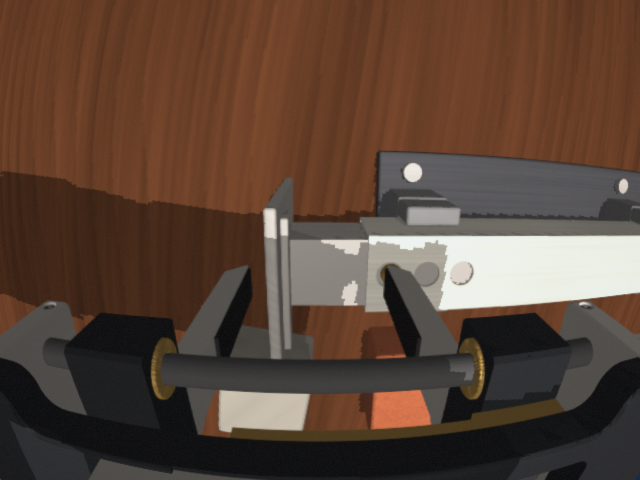

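Run:
```python
from h import *
im=cv2.imread('pics/wrist3.png'); c=im[190:350,200:480]; cv2.imwrite('pics/w3z.png',cv2.resize(c,(800,457),interpolation=cv2.INTER_CUBIC))
cw=cal('wrist'); o=ctrl.get_obs(); Rt=R.from_euler('xyz',o['eef_rot']).as_matrix(); K,oc,r=cw; Rc=Rm(r)
def proj(X):
    v=Rc.T@(X-oc); t=np.arctan2(np.hypot(v[0],v[1]),v[2]); n=np.hypot(v[0],v[1]); return np.round([K[0,2]+K[0,0]*t*v[0]/n,K[1,2]+K[0,0]*t*v[1]/n],1)
for y in(35,47.5):
  for z in (-8,8): print('A tip',y,z,proj(o['ee_pos']+Rt@np.array([19,y,z])*1e-3))
for n,p in(('crown',at(0,.103)),('plate top outer',at(-66,.129))): print(n,proj(p))
```

```text
A tip 35 -8 [383.9 268.3]
A tip 35 8 [382.  295.8]
A tip 47.5 -8 [406.8 268. ]
A tip 47.5 8 [404.4 295.3]
crown [392.1 275.9]
plate top outer [265.6 296.7]
```

View pics/w3z.png

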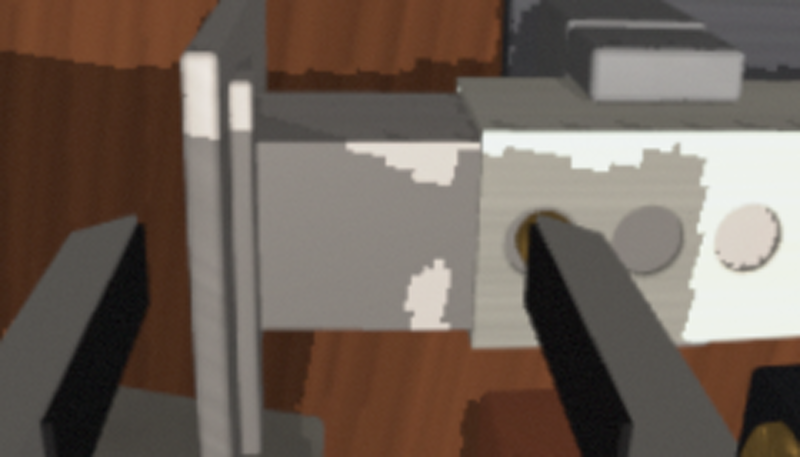

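Call:
{"op": "arm_command", "data": {
  "deltas": [
    {"translation": [0, 0.1, -0.03], "turn": [0, 0, 0]},
    {"translation": [0, 0.16, -0.03], "turn": [0, 0, 0]},
    {"translation": [0, 0.2, -0.03], "turn": [0, 0, 0]},
    {"translation": [0, 0.2, -0.03], "turn": [0, 0, 0]}
  ]
}}

```text
time_s: 4.22
ee_pos: [0.5235, 0.0002, 0.1285]
eef_rot: [1.312, 1.571, -0.101]
force: [-0.1, 0.3, 0.3]
grip_width: 0.0701
```

Run:
```python
from h import *
st(); im=optics.camera('wrist'); cv2.imwrite('pics/w4z.png',cv2.resize(im[190:350,200:480,::-1],(800,457),interpolation=cv2.INTER_CUBIC)); st()
```

```text
t 4.22 s mm -35.98 lat -0.12 tip z 109.48 f_s -0.08 fz 0.29 w 70.08 y [0.988 0.157 0.   ]
t 4.27 s mm -36.12 lat -0.13 tip z 109.44 f_s -0.52 fz -0.21 w 70.52 y [0.988 0.157 0.   ]
```

View pics/w4z.png

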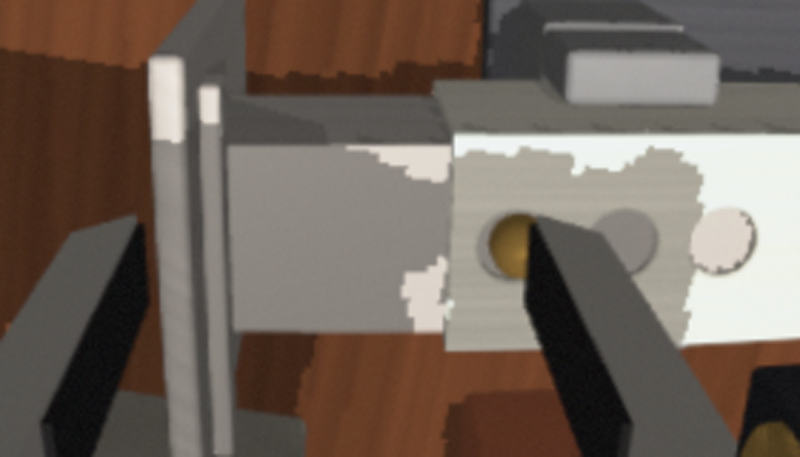

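Call:
{"op": "arm_command", "data": {
  "deltas": [
    {"translation": [0, 0.04, 0], "turn": [0, 0, 0]},
    {"translation": [0, 0.08, 0], "turn": [0, 0, 0]},
    {"translation": [0, 0.08, 0], "turn": [0, 0, 0]},
    {"translation": [0, 0.08, 0], "turn": [0, 0, 0]}
  ]
}}

```text
time_s: 4.6
ee_pos: [0.5252, 0.0004, 0.1284]
eef_rot: [-1.358, 1.571, -2.771]
force: [0.8, 0.9, -0.9]
grip_width: 0.0702
```

Call:
{"op": "arm_command", "data": {
  "deltas": [
    {"translation": [0, 0.04, 0], "turn": [0, 0, 0]},
    {"translation": [0, 0.04, 0], "turn": [0, 0, 0]},
    {"translation": [0, 0.04, 0], "turn": [0, 0, 0]}
  ]
}}

```text
time_s: 4.85
ee_pos: [0.5262, 0.0006, 0.1284]
eef_rot: [-1.066, 1.571, -2.479]
force: [0.8, 0.0, -0.3]
grip_width: 0.0699
```

Call:
{"op": "arm_command", "data": {
  "deltas": [
    {"translation": [0, 0.04, 0], "turn": [0, 0, 0]},
    {"translation": [0, 0.04, 0], "turn": [0, 0, 0]},
    {"translation": [0, 0.04, 0], "turn": [0, 0, 0]}
  ]
}}

```text
time_s: 5.1
ee_pos: [0.5272, 0.0008, 0.1284]
eef_rot: [-1.247, 1.571, -2.66]
force: [0.5, -0.7, -0.9]
grip_width: 0.0699
```

Run:
```python
from h import *
st(); im=optics.camera('wrist'); cv2.imwrite('pics/w5z.png',cv2.resize(im[190:350,200:480,::-1],(800,457),interpolation=cv2.INTER_CUBIC)); st()
```

```text
t 5.1 s mm -32.23 lat -0.14 tip z 109.37 f_s 0.41 fz -0.93 w 69.92 y [ 0.988  0.157 -0.   ]
t 5.15 s mm -32.24 lat -0.14 tip z 109.37 f_s 0.37 fz 1.1 w 69.88 y [ 0.988  0.157 -0.   ]
```

View pics/w5z.png

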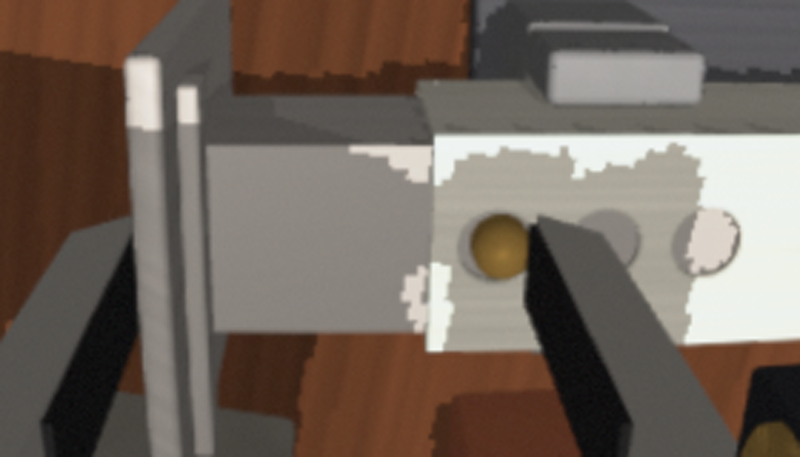

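Call:
{"op": "arm_command", "data": {
  "deltas": [
    {"translation": [0, 0.04, 0], "turn": [0, 0, 0]},
    {"translation": [0, 0.04, 0], "turn": [0, 0, 0]},
    {"translation": [0, 0.04, 0], "turn": [0, 0, 0]}
  ]
}}

```text
time_s: 5.4
ee_pos: [0.5282, 0.001, 0.1284]
eef_rot: [-3.051, 1.571, 1.82]
force: [-0.6, 0.2, -0.1]
grip_width: 0.0701
```

Call:
{"op": "arm_command", "data": {
  "deltas": [
    {"translation": [0, 0.04, 0], "turn": [0, 0, 0]},
    {"translation": [0, 0.04, 0], "turn": [0, 0, 0]},
    {"translation": [0, 0.04, 0], "turn": [0, 0, 0]}
  ]
}}

```text
time_s: 5.65
ee_pos: [0.5291, 0.0011, 0.1283]
eef_rot: [-1.646, 1.57, -3.058]
force: [-1.7, -1.1, 1.5]
grip_width: 0.0701
```

Run:
```python
from h import *
st()
```

```text
t 5.65 s mm -30.34 lat -0.11 tip z 109.34 f_s -1.81 fz 1.46 w 70.13 y [ 0.988  0.157 -0.   ]
```

Call:
{"op": "arm_command", "data": {
  "deltas": [
    {"translation": [0, 0.03, 0], "turn": [0, 0, 0]},
    {"translation": [0, 0.03, 0], "turn": [0, 0, 0]},
    {"translation": [0, 0.03, 0], "turn": [0, 0, 0]}
  ]
}}

```text
time_s: 5.9
ee_pos: [0.5297, 0.0012, 0.1283]
eef_rot: [-1.645, 1.57, -3.058]
force: [-4.1, -0.6, 2.6]
grip_width: 0.0702
```

Run:
```python
from h import *
st();im=optics.camera('wrist'); cv2.imwrite('pics/w6z.png',cv2.resize(im[190:350,200:480,::-1],(800,457),interpolation=cv2.INTER_CUBIC)); st()
```

```text
t 5.9 s mm -29.73 lat -0.12 tip z 109.31 f_s -4.19 fz 2.59 w 70.21 y [ 0.988  0.157 -0.001]
t 5.95 s mm -29.73 lat -0.15 tip z 109.32 f_s -4.99 fz 1.85 w 70.22 y [ 0.988  0.157 -0.001]
```

View pics/w6z.png

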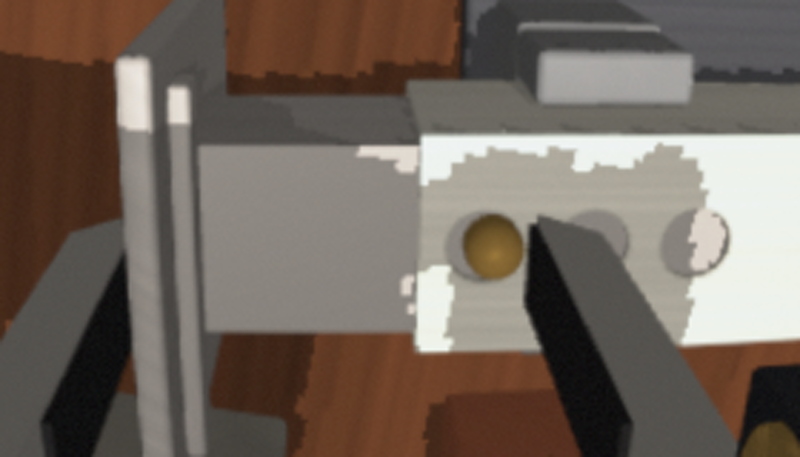

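Call:
{"op": "arm_command", "data": {
  "deltas": [
    {"translation": [0, -0.36, 0], "turn": [0, 0, 0]},
    {"translation": [0, -0.36, 0], "turn": [0, 0, 0]},
    {"translation": [0, -0.36, 0], "turn": [0, 0, 0]}
  ]
}}

```text
time_s: 6.2
ee_pos: [0.5213, -0.0002, 0.1286]
eef_rot: [1.477, 1.57, 0.064]
force: [0.1, 0.2, 0.4]
grip_width: 0.07
```

Call:
{"op": "arm_command", "data": {
  "deltas": [
    {"translation": [0, 0, 0], "turn": [0, 0, 0]},
    {"translation": [0.12, 0, 0], "turn": [0, 0, 0]},
    {"translation": [0.2, 0, 0], "turn": [0, 0, 0]},
    {"translation": [0.2, 0, 0], "turn": [0, 0, 0]},
    {"translation": [0.2, 0, 0], "turn": [0, 0, 0]}
  ],
  "gripper": 60
}}

```text
time_s: 6.62
ee_pos: [0.521, -0.0002, 0.1231]
eef_rot: [-1.792, 1.57, 3.078]
force: [-0.2, -0.2, 0.6]
grip_width: 0.0601
```

Run:
```python
from h import *
st();im=optics.camera('wrist'); cv2.imwrite('pics/w7z.png',cv2.resize(im[190:350,200:480,::-1],(800,457),interpolation=cv2.INTER_CUBIC)); st()
```

```text
t 6.62 s mm -38.48 lat -0.09 tip z 104.13 f_s -0.24 fz 0.58 w 60.09 y [ 0.988  0.157 -0.   ]
t 6.67 s mm -38.43 lat -0.1 tip z 104.29 f_s 0.73 fz 0.54 w 59.81 y [ 0.988  0.157 -0.   ]
```

View pics/w7z.png

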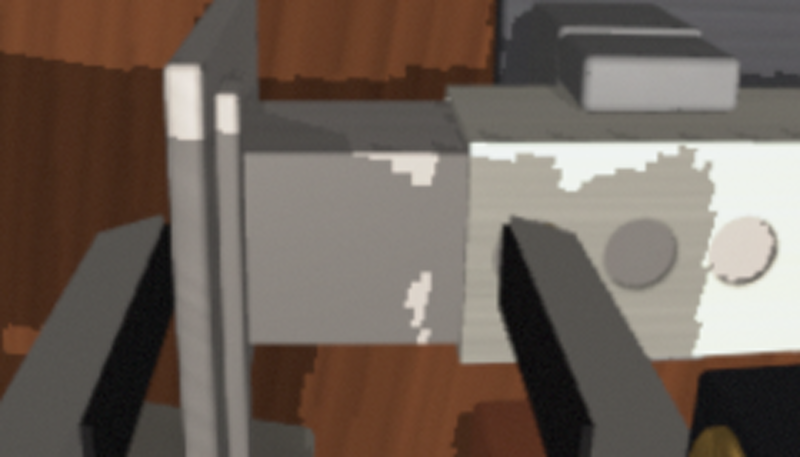

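Call:
{"op": "arm_command", "data": {
  "deltas": [
    {"translation": [0.06, 0, 0], "turn": [0, 0, 0]},
    {"translation": [0.12, 0, 0], "turn": [0, 0, 0]},
    {"translation": [0.12, 0, 0], "turn": [0, 0, 0]},
    {"translation": [0.12, 0, 0], "turn": [0, 0, 0]}
  ]
}}

```text
time_s: 7.0
ee_pos: [0.521, -0.0002, 0.1203]
eef_rot: [-1.723, 1.571, -3.136]
force: [0.1, 0.0, 0.4]
grip_width: 0.0599
```

Call:
{"op": "arm_command", "data": {
  "deltas": [
    {"translation": [0.04, 0, 0], "turn": [0, 0, 0]},
    {"translation": [0.08, 0, 0], "turn": [0, 0, 0]},
    {"translation": [0.08, 0, 0], "turn": [0, 0, 0]},
    {"translation": [0.08, 0, 0], "turn": [0, 0, 0]}
  ]
}}

```text
time_s: 7.33
ee_pos: [0.521, -0.0002, 0.1183]
eef_rot: [-1.875, 1.571, 2.995]
force: [0.6, -0.1, -1.0]
grip_width: 0.0603
```

Run:
```python
from h import *
st()
```

```text
t 7.33 s mm -38.53 lat -0.11 tip z 99.3 f_s 0.6 fz -0.99 w 60.27 y [ 0.988  0.157 -0.   ]
```

Run:
```python
from h import *
im=optics.camera('scene'); cv2.imwrite('pics/s8z.png',cv2.resize(im[190:340,240:420,::-1],(720,600),interpolation=cv2.INTER_CUBIC)); st()
```

```text
t 7.38 s mm -38.46 lat -0.1 tip z 99.38 f_s -0.16 fz 0.72 w 59.93 y [0.988 0.157 0.   ]
```

View pics/s8z.png

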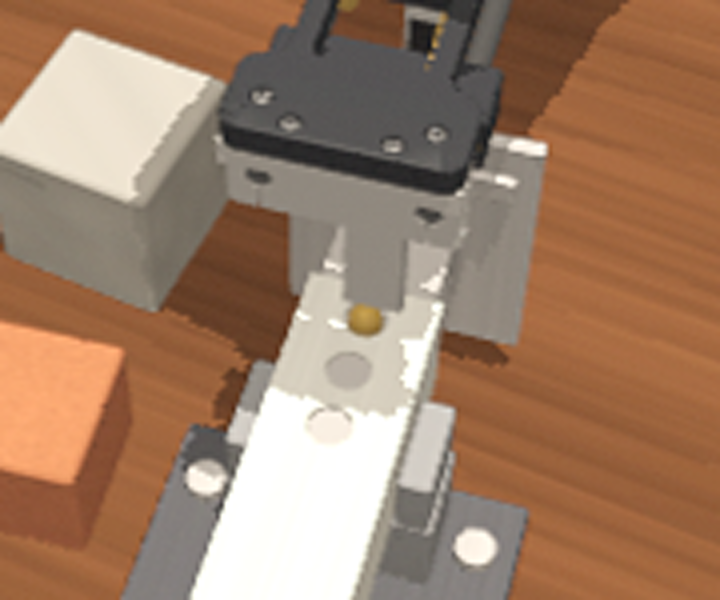

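Run:
```python
from h import *
im=optics.camera('scene'); i0=cv2.imread('pics/scene0.png'); f=lambda i:cv2.resize(i[240:300,300:360],(390,390),interpolation=cv2.INTER_CUBIC)
cv2.imwrite('pics/s9z.png',np.hstack([f(i0),f(im[:,:,::-1].copy())])); st()
K,oc,r=cal('scene'); Rc=Rm(r)
def pj(X): v=K@(Rc.T@(X-oc)); return (v[:2]/v[2]).round(1), ((v[:2]/v[2]-[300,240])*6.5).round()
o=ctrl.get_obs(); Rt=R.from_euler('xyz',o['eef_rot']).as_matrix()
print('crown',pj(at(.7,.103)),pj(at(0.7,.096)))
for y in(30,42.5):
  for z in (-8,8): print('A tip',y,z,pj(o['ee_pos']+Rt@np.array([19,y,z])*1e-3))
```

```text
t 7.43 s mm -38.49 lat -0.13 tip z 99.41 f_s 0.21 fz -0.22 w 60.1 y [ 0.988  0.157 -0.   ]
crown (array([331.6, 267.2]), array([205., 177.])) (array([331.4, 270.3]), array([204., 197.]))
A tip 30 -8 (array([339. , 264.8]), array([253., 161.]))
A tip 30 8 (array([327.4, 262.1]), array([178., 143.]))
A tip 42.5 -8 (array([336.6, 272.1]), array([238., 208.]))
A tip 42.5 8 (array([324.9, 269.3]), array([162., 190.]))
```

View pics/s9z.png

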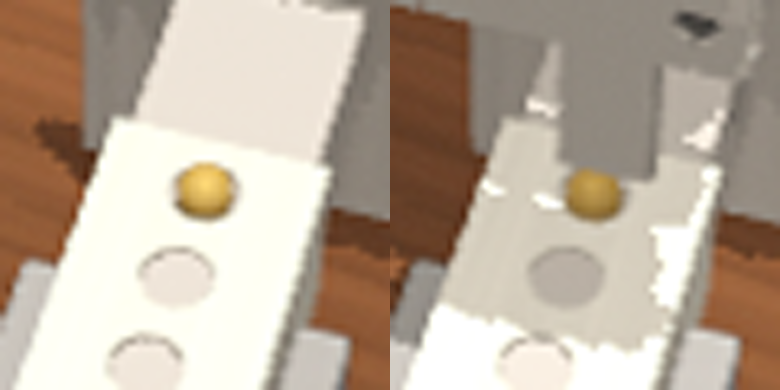

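Run:
```python
from h import *
print(ctrl.tip_reach); im=optics.camera('wrist'); cv2.imwrite('pics/w8z.png',cv2.resize(im[230:330,320:460,::-1],(798,570),interpolation=cv2.INTER_CUBIC))
im=optics.camera('top'); cv2.imwrite('pics/t8z.png',cv2.resize(im[190:300,250:370,::-1],(640,587),interpolation=cv2.INTER_CUBIC))
```

```text
0.019
```

View pics/w8z.png

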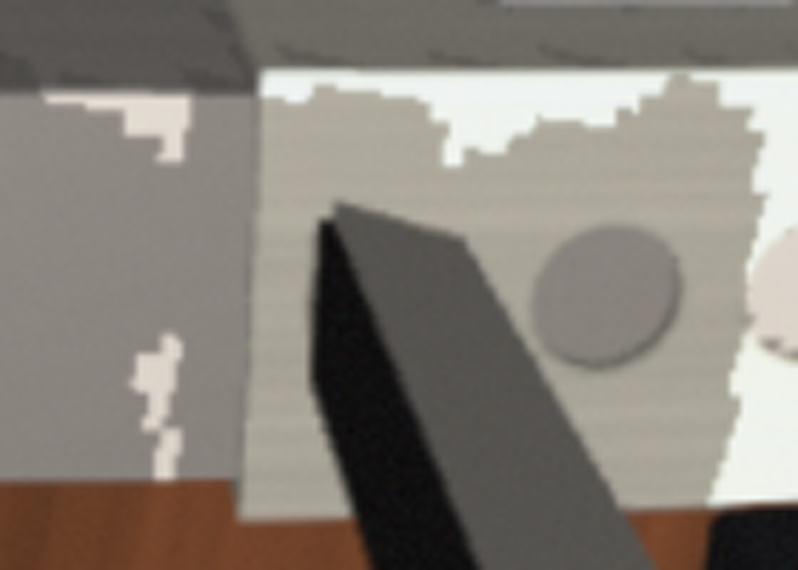

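View pics/t8z.png

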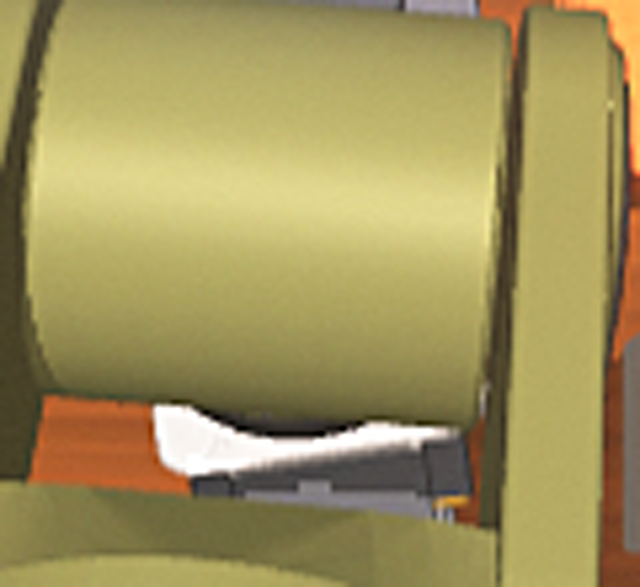

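Run:
```python
from h import *
K,oc,r=cal('wrist'); Rc=Rm(r); o=ctrl.get_obs(); Rt=R.from_euler('xyz',o['eef_rot']).as_matrix()
for p in ((378.8,265.6),(401,271.8),(376,268.5),(374.7,296.5)):
    _,d=ray('wrist',p); oo=Rt.T@(oc-o['ee_pos'])*1e3; dd=Rt.T@d
    for z in(-8,8):
        print(p,'at tool z=',z,(oo+dd*(z-oo[2])/dd[2]).round(1))
    for y in (30,):
        print('   at y=30',(oo+dd*(y-oo[1])/dd[1]).round(1))
```

```text
(378.8, 265.6) at tool z= -8 [23.1 32.9 -8. ]
(378.8, 265.6) at tool z= 8 [65.7 40.5  8. ]
   at y=30 [  6.6  30.  -14.2]
(401, 271.8) at tool z= -8 [13.6 43.1 -8. ]
(401, 271.8) at tool z= 8 [54.1 53.1  8. ]
   at y=30 [-39.8  30.  -29.1]
(376, 268.5) at tool z= -8 [18.8 30.8 -8. ]
(376, 268.5) at tool z= 8 [60.5 37.9  8. ]
   at y=30 [14.3 30.  -9.7]
(374.7, 296.5) at tool z= -8 [-15.4  25.1  -8. ]
(374.7, 296.5) at tool z= 8 [18.3 30.9  8. ]
   at y=30 [13.2 30.   5.6]
```

Call:
{"op": "arm_command", "data": {
  "deltas": [
    {"translation": [-0.2, 0, 0], "turn": [0, 0, 0]},
    {"translation": [-0.28, 0, 0], "turn": [0, 0, 0]},
    {"translation": [-0.28, 0.08, 0], "turn": [0, 0, 0]},
    {"translation": [-0.28, 0.16, 0], "turn": [0, 0, 0]},
    {"translation": [-0.28, 0.16, 0], "turn": [0, 0, 0]},
    {"translation": [-0.28, 0.16, 0], "turn": [0, 0, 0]}
  ],
  "gripper": 64
}}

```text
time_s: 8.03
ee_pos: [0.525, 0.0004, 0.1252]
eef_rot: [-1.986, 1.571, 2.884]
force: [-0.6, -0.2, -0.5]
grip_width: 0.0637
```

Run:
```python
from h import *
st()
```

```text
t 8.03 s mm -34.44 lat -0.11 tip z 106.25 f_s -0.64 fz -0.52 w 63.72 y [ 0.988  0.157 -0.   ]
```

Now down towards the crown: to 101.5 first.

Call:
{"op": "arm_command", "data": {
  "deltas": [
    {"translation": [0.08, 0, 0], "turn": [0, 0, 0]},
    {"translation": [0.16, 0, 0], "turn": [0, 0, 0]},
    {"translation": [0.19, 0, 0], "turn": [0, 0, 0]},
    {"translation": [0.19, 0, 0], "turn": [0, 0, 0]}
  ]
}}

```text
time_s: 8.37
ee_pos: [0.525, 0.0004, 0.1206]
eef_rot: [1.365, 1.571, -0.048]
force: [-0.6, 0.3, 3.8]
grip_width: 0.0637
```

Call:
{"op": "arm_command", "data": {
  "deltas": [
    {"translation": [0.04, 0, 0], "turn": [0, 0, 0]},
    {"translation": [0.08, 0, 0], "turn": [0, 0, 0]},
    {"translation": [0.08, 0, 0], "turn": [0, 0, 0]}
  ]
}}

```text
time_s: 8.62
ee_pos: [0.525, 0.0004, 0.1186]
eef_rot: [1.41, 1.571, -0.003]
force: [-0.5, 0.7, 4.7]
grip_width: 0.0638
```

Run:
```python
from h import *
st(); im=optics.camera('scene'); i0=cv2.imread('pics/scene0.png'); f=lambda i:cv2.resize(i[240:300,300:360],(390,390),interpolation=cv2.INTER_CUBIC)
cv2.imwrite('pics/s10z.png',np.hstack([f(i0),f(im[:,:,::-1].copy())])); st()
```

```text
t 8.62 s mm -34.45 lat -0.14 tip z 99.6 f_s -0.37 fz 4.68 w 63.79 y [0.988 0.157 0.   ]
t 8.67 s mm -34.41 lat -0.16 tip z 99.69 f_s -0.45 fz 4.67 w 64.02 y [0.988 0.157 0.   ]
```

View pics/s10z.png

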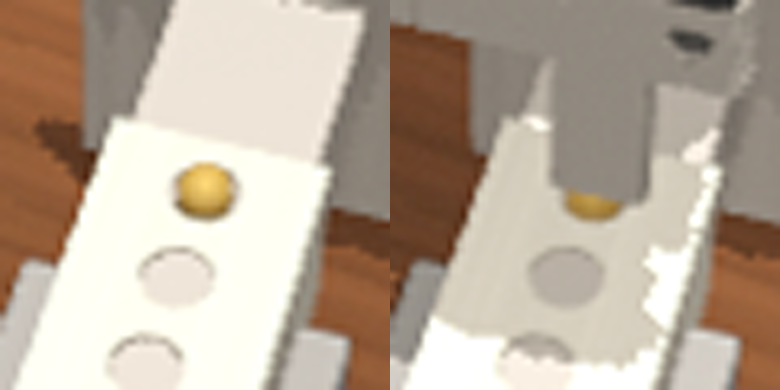

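Call:
{"op": "arm_command", "data": {
  "deltas": [
    {"translation": [0.05, 0, 0], "turn": [0, 0, 0]},
    {"translation": [0.09, 0, 0], "turn": [0, 0, 0]},
    {"translation": [0.09, 0.02, 0], "turn": [0, 0, 0]},
    {"translation": [0.09, 0.04, 0], "turn": [0, 0, 0]},
    {"translation": [0.09, 0.06, 0], "turn": [0, 0, 0]},
    {"translation": [0.09, 0.06, 0], "turn": [0, 0, 0]}
  ]
}}

```text
time_s: 9.17
ee_pos: [0.5264, 0.0006, 0.1164]
eef_rot: [-1.494, 1.57, -2.907]
force: [-1.6, -0.4, 4.7]
grip_width: 0.0637
```

Run:
```python
from h import *
st()
```

```text
t 9.17 s mm -33.07 lat -0.15 tip z 97.42 f_s -1.61 fz 4.75 w 63.74 y [ 0.988  0.157 -0.   ]
```

Call:
{"op": "arm_command", "data": {
  "deltas": [
    {"translation": [0, 0.04, 0], "turn": [0, 0, 0]},
    {"translation": [0, 0.04, 0], "turn": [0, 0, 0]},
    {"translation": [0, 0.04, 0], "turn": [0, 0, 0]}
  ]
}}

```text
time_s: 9.42
ee_pos: [0.5273, 0.0008, 0.1164]
eef_rot: [-1.586, 1.57, -2.999]
force: [-2.7, -0.0, 4.6]
grip_width: 0.0642
```

Call:
{"op": "arm_command", "data": {
  "deltas": [
    {"translation": [0, 0.04, 0], "turn": [0, 0, 0]},
    {"translation": [0, 0.04, 0], "turn": [0, 0, 0]},
    {"translation": [0, 0.04, 0], "turn": [0, 0, 0]}
  ]
}}

```text
time_s: 9.67
ee_pos: [0.528, 0.0009, 0.1163]
eef_rot: [-1.619, 1.569, -3.032]
force: [-4.7, -1.4, 6.1]
grip_width: 0.0641
```

Run:
```python
from h import *
st()
```

```text
t 9.67 s mm -31.44 lat -0.14 tip z 97.32 f_s -4.84 fz 6.1 w 64.15 y [ 0.988  0.157 -0.001]
```

Call:
{"op": "arm_command", "data": {
  "deltas": [
    {"translation": [0, 0.04, 0], "turn": [0, 0, 0]},
    {"translation": [0, 0.04, 0], "turn": [0, 0, 0]},
    {"translation": [0, 0.04, 0], "turn": [0, 0, 0]}
  ]
}}

```text
time_s: 9.92
ee_pos: [0.5287, 0.001, 0.1162]
eef_rot: [-1.627, 1.569, -3.04]
force: [-6.9, -0.8, 5.9]
grip_width: 0.0639
```

Call:
{"op": "arm_command", "data": {
  "deltas": [
    {"translation": [0, 0.03, 0], "turn": [0, 0, 0]},
    {"translation": [0, 0.03, 0], "turn": [0, 0, 0]},
    {"translation": [0, 0.03, 0], "turn": [0, 0, 0]}
  ]
}}

```text
time_s: 10.17
ee_pos: [0.5292, 0.0011, 0.116]
eef_rot: [-1.641, 1.568, -3.054]
force: [-7.0, -1.3, 6.5]
grip_width: 0.0643
```

Run:
```python
from h import *
st();im=optics.camera('wrist'); cv2.imwrite('pics/w11z.png',cv2.resize(im[190:350,200:480,::-1],(800,457),interpolation=cv2.INTER_CUBIC)); st()
```

```text
t 10.17 s mm -30.2 lat -0.14 tip z 97.03 f_s -7.08 fz 6.54 w 64.26 y [ 0.988  0.157 -0.003]
t 10.22 s mm -30.19 lat -0.12 tip z 97.05 f_s -7.07 fz 6.17 w 64.05 y [ 0.988  0.157 -0.003]
```

View pics/w11z.png

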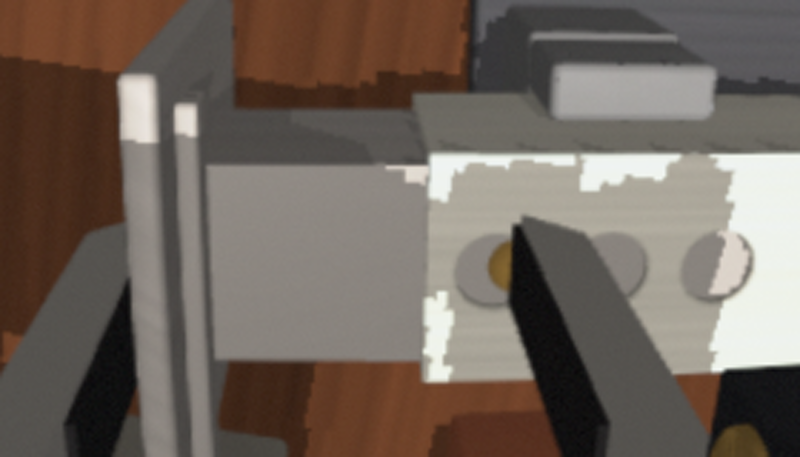

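Call:
{"op": "arm_command", "data": {
  "deltas": [
    {"translation": [0, 0.04, 0], "turn": [0, 0, 0]},
    {"translation": [0, 0.04, 0], "turn": [0, 0, 0]},
    {"translation": [0, 0.04, 0], "turn": [0, 0, 0]}
  ]
}}

```text
time_s: 10.47
ee_pos: [0.5301, 0.0012, 0.116]
eef_rot: [-1.664, 1.568, -3.077]
force: [-7.3, -1.4, 5.5]
grip_width: 0.0641
```

Call:
{"op": "arm_command", "data": {
  "deltas": [
    {"translation": [0, 0.04, 0], "turn": [0, 0, 0]},
    {"translation": [0, 0.04, 0], "turn": [0, 0, 0]},
    {"translation": [0, 0.04, 0], "turn": [0, 0, 0]}
  ]
}}

```text
time_s: 10.72
ee_pos: [0.5315, 0.0015, 0.1159]
eef_rot: [-1.684, 1.569, -3.097]
force: [-4.5, -1.7, 1.9]
grip_width: 0.0641
```

Run:
```python
from h import *
st();im=optics.camera('wrist'); cv2.imwrite('pics/w12z.png',cv2.resize(im[190:350,200:480,::-1],(800,457),interpolation=cv2.INTER_CUBIC)); st()
```

```text
t 10.72 s mm -27.91 lat -0.11 tip z 96.94 f_s -4.75 fz 1.87 w 64.07 y [ 0.988  0.157 -0.002]
t 10.77 s mm -27.84 lat -0.12 tip z 96.96 f_s -4.3 fz 2.04 w 64.15 y [ 0.988  0.157 -0.002]
```

View pics/w12z.png

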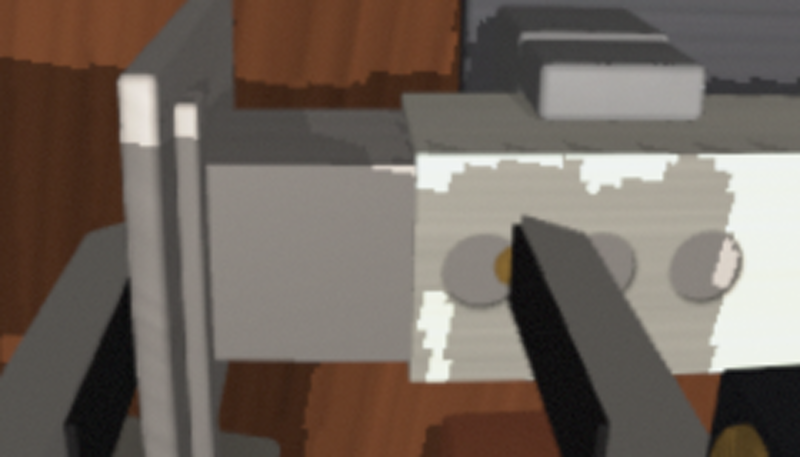

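Call:
{"op": "arm_command", "data": {
  "deltas": [
    {"translation": [0, 0.04, 0], "turn": [0, 0, 0]},
    {"translation": [0, 0.08, 0], "turn": [0, 0, 0]},
    {"translation": [0, 0.12, 0], "turn": [0, 0, 0]},
    {"translation": [0, 0.14, 0], "turn": [0, 0, 0]},
    {"translation": [0, 0.14, 0], "turn": [0, 0, 0]}
  ]
}}

```text
time_s: 11.18
ee_pos: [0.5353, 0.0021, 0.116]
eef_rot: [-1.692, 1.57, -3.105]
force: [-2.9, -1.3, -0.8]
grip_width: 0.0641
```

Run:
```python
from h import *
st()
```

```text
t 11.18 s mm -24.01 lat -0.13 tip z 97.0 f_s -3.08 fz -0.8 w 64.06 y [ 0.988  0.157 -0.001]
```

Call:
{"op": "arm_command", "data": {
  "deltas": [
    {"translation": [-0.2, 0, 0], "turn": [0, 0, 0]},
    {"translation": [-0.4, 0, 0], "turn": [0, 0, 0]},
    {"translation": [-0.6, 0, 0], "turn": [0, 0, 0]},
    {"translation": [-0.6, 0, 0], "turn": [0, 0, 0]}
  ]
}}

```text
time_s: 11.52
ee_pos: [0.5358, 0.0022, 0.1325]
eef_rot: [1.41, 1.57, -0.003]
force: [-3.6, -0.1, 2.4]
grip_width: 0.0642
```

Run:
```python
from h import *
st();im=optics.camera('wrist'); cv2.imwrite('pics/w13z.png',cv2.resize(im[190:350,200:480,::-1],(800,457),interpolation=cv2.INTER_CUBIC)); st()
```

```text
t 11.52 s mm -23.49 lat -0.12 tip z 113.54 f_s -3.56 fz 2.43 w 64.25 y [0.988 0.157 0.001]
t 11.57 s mm -23.45 lat -0.17 tip z 113.25 f_s -2.09 fz 1.61 w 64.06 y [0.988 0.157 0.001]
```

View pics/w13z.png

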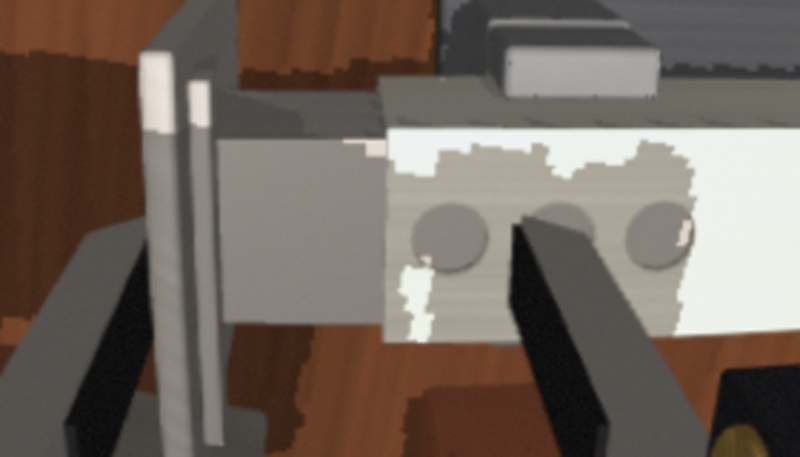

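Call:
{"op": "arm_command", "data": {
  "deltas": [
    {"translation": [0, 0.06, 0], "turn": [0, 0, 0]},
    {"translation": [0, 0.12, 0], "turn": [0, 0, 0]},
    {"translation": [0, 0.18, 0], "turn": [0, 0, 0]},
    {"translation": [0, 0.24, 0], "turn": [0, 0, 0]},
    {"translation": [0, 0.28, 0], "turn": [0, 0, 0]},
    {"translation": [0, 0.28, 0], "turn": [0, 0, 0]}
  ]
}}

```text
time_s: 12.07
ee_pos: [0.5429, 0.0033, 0.1314]
eef_rot: [1.513, 1.57, 0.1]
force: [0.1, 0.2, -0.4]
grip_width: 0.0637
```

Run:
```python
from h import *
st();im=optics.camera('wrist'); cv2.imwrite('pics/w14z.png',cv2.resize(im[190:350,200:480,::-1],(800,457),interpolation=cv2.INTER_CUBIC)); st()
```

```text
t 12.07 s mm -16.28 lat -0.13 tip z 112.36 f_s 0.16 fz -0.36 w 63.69 y [0.988 0.157 0.001]
t 12.12 s mm -16.44 lat -0.13 tip z 112.34 f_s -0.13 fz -0.64 w 63.84 y [0.988 0.157 0.001]
```

View pics/w14z.png

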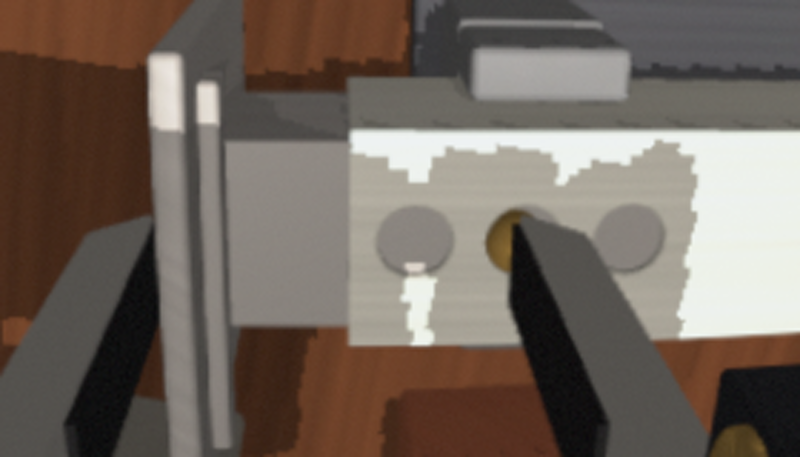

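Call:
{"op": "arm_command", "data": {
  "deltas": [
    {"translation": [0, 0.04, 0], "turn": [0, 0, 0]},
    {"translation": [0, 0.08, 0], "turn": [0, 0, 0]},
    {"translation": [0, 0.08, 0], "turn": [0, 0, 0]},
    {"translation": [0, 0.08, 0], "turn": [0, 0, 0]}
  ]
}}

```text
time_s: 12.45
ee_pos: [0.5445, 0.0035, 0.1313]
eef_rot: [1.525, 1.571, 0.112]
force: [-0.1, 0.3, 0.2]
grip_width: 0.0639
```

Run:
```python
from h import *
st();im=optics.camera('wrist'); cv2.imwrite('pics/w15z.png',cv2.resize(im[190:350,200:480,::-1],(800,457),interpolation=cv2.INTER_CUBIC)); 
im=optics.camera('scene'); cv2.imwrite('pics/s15z.png',cv2.resize(im[240:300,300:360,::-1],(590,590),interpolation=cv2.INTER_CUBIC)); st()
```

```text
t 12.45 s mm -14.69 lat -0.16 tip z 112.35 f_s -0.03 fz 0.21 w 63.85 y [0.988 0.157 0.   ]
t 12.55 s mm -14.72 lat -0.15 tip z 112.39 f_s -0.52 fz -0.51 w 64.12 y [0.988 0.157 0.   ]
```

View pics/w15z.png

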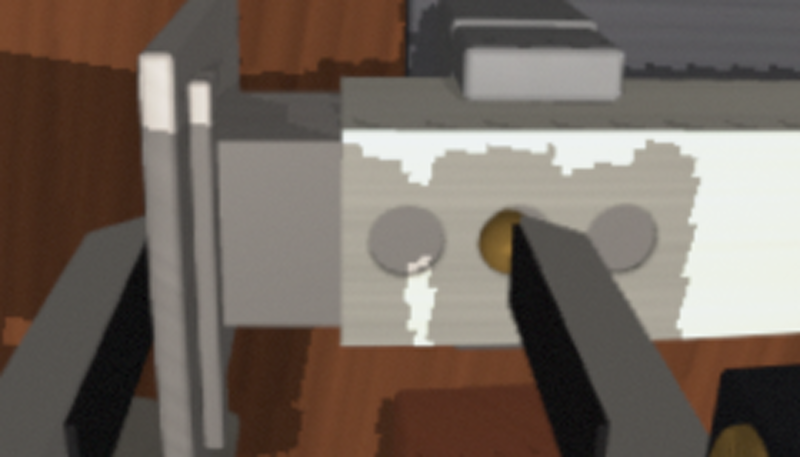

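View pics/s15z.png

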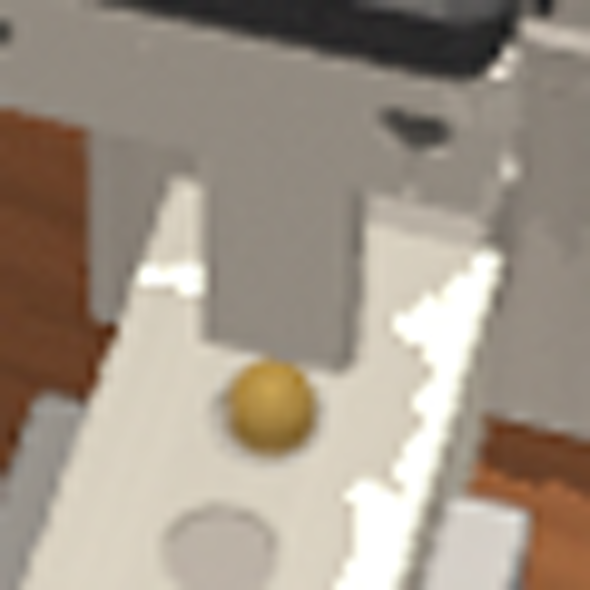

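Call:
{"op": "arm_command", "data": {
  "deltas": [
    {"translation": [0, -0.3, 0], "turn": [0, 0, 0]},
    {"translation": [0, -0.3, 0], "turn": [0, 0, 0]},
    {"translation": [-1, -0.3, 0], "turn": [0, 0, 0]},
    {"translation": [-2, -0.3, 0], "turn": [0, 0, 0]},
    {"translation": [-3, -0.3, 0], "turn": [0, 0, 0]},
    {"translation": [-4, -0.3, 0], "turn": [0, 0, 0]},
    {"translation": [-4, -3, 0], "turn": [0, 0, 0]},
    {"translation": [-4, -3, 0], "turn": [0, 0, 0]},
    {"translation": [-4, -3, 0], "turn": [0, 0, 0]},
    {"translation": [-4, -3, 0], "turn": [0, 0, 0]}
  ]
}}

```text
time_s: 13.38
ee_pos: [0.4698, -0.0084, 0.232]
eef_rot: [1.333, 1.569, -0.08]
force: [0.3, -0.2, -0.6]
grip_width: 0.0637
```

Run:
```python
from h import *
st(); cl=cal('wrist'); w=optics.camera('wrist'); s=optics.camera('scene'); t=optics.camera('top')
save('wrist16',w); save('top16',t)
f=lambda i:cv2.resize(i[200:300,290:390],(390,390),interpolation=cv2.INTER_CUBIC)
cv2.imwrite('pics/s16z.png',np.hstack([f(cv2.imread('pics/scene0.png')),f(s[:,:,::-1].copy())])); save('scene16',s)
for n in ('brick','jug','cube_sample','button_crown','next_hole','foot_top'):
    for q in models.mark_of(n,'scene')[:1]: print(n,np.round(q['at']),round(q['score'],2))
```

```text
t 13.38 s mm -90.34 lat -0.13 tip z 213.03 f_s 0.28 fz -0.62 w 63.7 y [0.988 0.157 0.001]
brick [236. 303.] 0.9
cube_sample [271. 244.] 0.68
button_crown [324. 280.] 0.43
next_hole [326. 282.] 0.94
foot_top [339. 230.] 0.92
```

View pics/s16z.png

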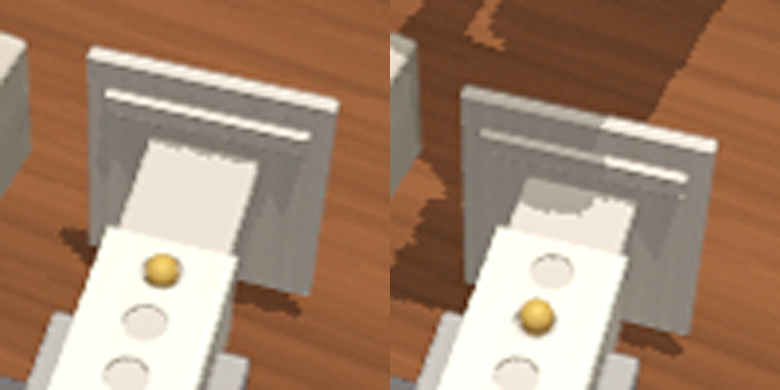

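View pics/wrist16.png

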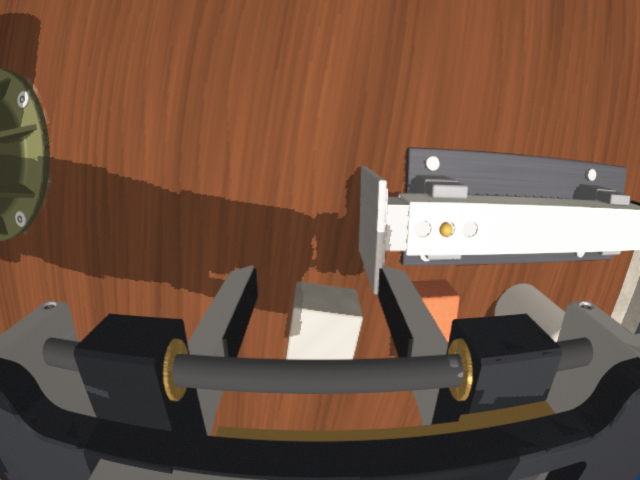

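```bash
python3 - <<'E'
from h import *
for a,b,z in (((90,50),(75,91),.129),((338,103),(325,145),.129),((161,270),(147,317),.101)):
    p=[atz('scene',(290+x/3.9,200+y/3.9),z) for x,y in(a,b)]; print((p[1]-p[0])@D*1e3,p[0].round(4),p[1].round(4))
# image registration of the plate / button between views
a=cv2.imread('pics/scene0.png'); b=cv2.imread('pics/scene16.png')
h=lambda i:cv2.inRange(cv2.cvtColor(i,cv2.COLOR_BGR2HSV),(15,110,90),(32,255,255))
for i in (a,b):
    m=h(i)[250:295,310:350]; M=cv2.moments(m,True); c=(310+M['m10']/M['m00'],250+M['m01']/M['m00']); print('brass',M['m00'],np.round(c,2),atz('scene',c,.1005).round(4))
    d=i[300:420,150:300]
print('diff bystanders', [np.abs(a[y0:y1,x0:x1].astype(int)-b[y0:y1,x0:x1]).mean().round(2) for x0,x1,y0,y1 in((150,230,315,415),(190,275,262,325),(236,300,198,266))])
E
python3 -c "
import cv2,numpy as np
a=cv2.imread('pics/scene0.png')[190:420,140:310];b=cv2.imread('pics/scene16.png')[190:420,140:310]
cv2.imwrite('pics/cmp.png',cv2.resize(np.hstack([a,b]),None,fx=2.3,fy=2.3))"
```

```text
19.93061521141315 [ 0.5037 -0.0477  0.129 ] [ 0.5233 -0.044   0.129 ]
19.688029939777095 [0.4896 0.0402 0.129 ] [0.5091 0.043  0.129 ]
19.93547725838766 [0.5616 0.0066 0.101 ] [0.5812 0.0103 0.101 ]
brass 52.0 [331.13 268.85] [0.5607 0.006  0.1005]
brass 59.0 [327.24 280.85] [0.5805 0.0094 0.1005]
diff bystanders [np.float64(2.89), np.float64(3.03), np.float64(5.72)]
```

View pics/cmp.png

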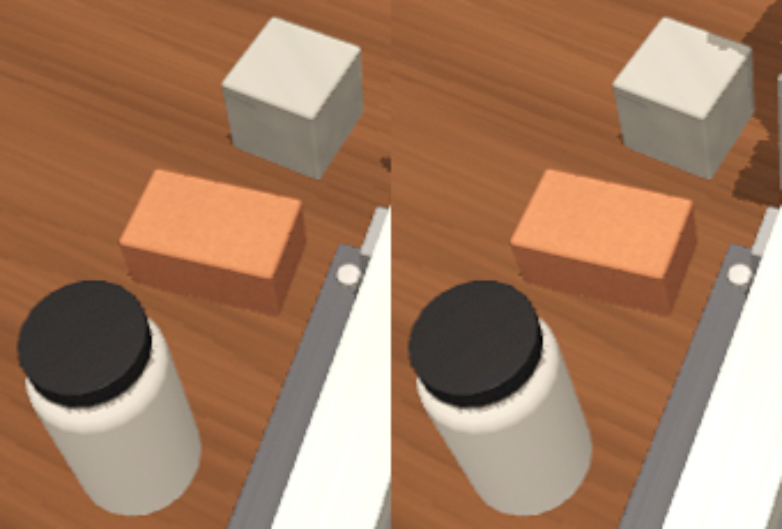

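Run:
```python
from h import *
st(); plan(at(-20,.1315),D)
```

```text
t 13.83 s mm -89.55 lat -0.04 tip z 212.17 f_s -0.19 fz 0.06 w 63.99 y [ 0.988  0.157 -0.   ]
trans [ 3.986  2.784 -0.004] turn [-0.01  -0.001  0.005]
```

Call:
{"op": "arm_command", "data": {
  "deltas": [
    {"translation": [0, 1.4, 0], "turn": [0, 0, 0]},
    {"translation": [0, 2.78, 0], "turn": [0, 0, 0]},
    {"translation": [0, 2.78, 0], "turn": [0, 0, 0]},
    {"translation": [0, 2.78, 0], "turn": [0, 0, 0]},
    {"translation": [1, 2.78, 0], "turn": [0, 0, 0]},
    {"translation": [2, 2.78, 0], "turn": [0, 0, 0]},
    {"translation": [3, 2.78, 0], "turn": [0, 0, 0]},
    {"translation": [3.6, 2.78, 0], "turn": [0, 0, 0]},
    {"translation": [3.95, 2.78, 0], "turn": [0, 0, 0]},
    {"translation": [3.95, 2.78, 0], "turn": [0, 0, 0]},
    {"translation": [3.95, 2.78, 0], "turn": [0, 0, 0]}
  ]
}}

```text
time_s: 14.75
ee_pos: [0.539, 0.0026, 0.1334]
eef_rot: [1.297, 1.57, -0.116]
force: [-0.2, -0.1, 0.1]
grip_width: 0.0637
```

Run:
```python
from h import *
st()
```

```text
t 14.75 s mm -20.31 lat -0.23 tip z 114.44 f_s -0.22 fz 0.09 w 63.69 y [0.988 0.157 0.001]
```

Advance 6 mm to the expected contact, then in small steps.

Call:
{"op": "arm_command", "data": {
  "deltas": [
    {"translation": [0, 0.08, 0], "turn": [0, 0, 0]},
    {"translation": [0, 0.16, 0], "turn": [0, 0, 0]},
    {"translation": [0, 0.22, 0], "turn": [0, 0, 0]},
    {"translation": [0, 0.24, 0], "turn": [0, 0, 0]},
    {"translation": [0, 0.24, 0], "turn": [0, 0, 0]}
  ]
}}

```text
time_s: 15.17
ee_pos: [0.5451, 0.0036, 0.1329]
eef_rot: [1.2, 1.57, -0.213]
force: [-0.6, 0.5, -0.7]
grip_width: 0.0642
```

Call:
{"op": "arm_command", "data": {
  "deltas": [
    {"translation": [0, 0.04, 0], "turn": [0, 0, 0]},
    {"translation": [0, 0.04, 0], "turn": [0, 0, 0]},
    {"translation": [0, 0.04, 0], "turn": [0, 0, 0]}
  ]
}}

```text
time_s: 15.42
ee_pos: [0.5459, 0.0038, 0.1326]
eef_rot: [-1.629, 1.571, -3.042]
force: [-1.7, 0.1, 2.0]
grip_width: 0.0637
```

Call:
{"op": "arm_command", "data": {
  "deltas": [
    {"translation": [0, 0.04, 0], "turn": [0, 0, 0]},
    {"translation": [0, 0.04, 0], "turn": [0, 0, 0]},
    {"translation": [0, 0.04, 0], "turn": [0, 0, 0]}
  ]
}}

```text
time_s: 15.67
ee_pos: [0.547, 0.0039, 0.1326]
eef_rot: [-1.167, 1.571, -2.58]
force: [-2.7, -0.4, 1.4]
grip_width: 0.064
```

Run:
```python
from h import *
st()
```

```text
t 15.67 s mm -12.21 lat -0.16 tip z 113.63 f_s -2.74 fz 1.38 w 64.0 y [ 0.988  0.157 -0.   ]
```

Call:
{"op": "arm_command", "data": {
  "deltas": [
    {"translation": [0, -0.3, 0], "turn": [0, 0, 0]},
    {"translation": [0, -0.3, 0], "turn": [0, 0, 0]},
    {"translation": [-1, -0.3, 0], "turn": [0, 0, 0]},
    {"translation": [-2, -0.3, 0], "turn": [0, 0, 0]},
    {"translation": [-3, -0.3, 0], "turn": [0, 0, 0]},
    {"translation": [-4, -0.3, 0], "turn": [0, 0, 0]},
    {"translation": [-4, -3, 0], "turn": [0, 0, 0]},
    {"translation": [-4, -3, 0], "turn": [0, 0, 0]},
    {"translation": [-4, -3, 0], "turn": [0, 0, 0]},
    {"translation": [-4, -3, 0], "turn": [0, 0, 0]}
  ]
}}

```text
time_s: 16.5
ee_pos: [0.4724, -0.008, 0.2332]
eef_rot: [1.388, 1.569, -0.026]
force: [-0.0, -0.3, -0.6]
grip_width: 0.0638
```

Run:
```python
from h import *
st(); s=optics.camera('scene'); save('scene17',s); a=cv2.imread('pics/scene0.png'); b=cv2.imread('pics/scene17.png')
h=lambda i:cv2.inRange(cv2.cvtColor(i,cv2.COLOR_BGR2HSV),(15,110,90),(32,255,255))
for i in (a,b):
    m=h(i)[250:295,310:350]; M=cv2.moments(m,True); c=(310+M['m10']/M['m00'],250+M['m01']/M['m00']); print('brass',M['m00'],np.round(c,2),atz('scene',c,.1005).round(4))
f=lambda i:cv2.resize(i[200:300,290:390],(390,390),interpolation=cv2.INTER_CUBIC)
cv2.imwrite('pics/s17z.png',np.hstack([f(a),f(b)]))
```

```text
t 16.5 s mm -87.69 lat -0.11 tip z 214.25 f_s -0.08 fz -0.6 w 63.83 y [0.988 0.157 0.002]
brass 52.0 [331.13 268.85] [0.5607 0.006  0.1005]
brass 59.0 [326.63 281.8 ] [0.5822 0.0093 0.1005]
```

View pics/s17z.png

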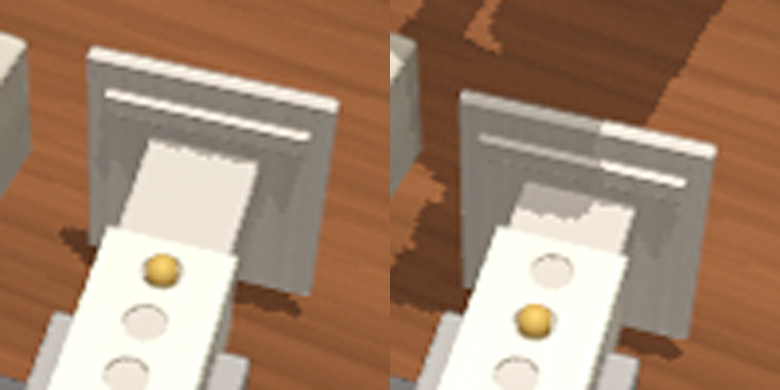

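The button now stands in the middle of the next hole, as it did in the first hole at the start. It has shifted by about 21.7 mm, and the hand is clear of the leg.

```bash
python3 -c "
from station import ctrl
print(ctrl.hand_in())"
```

```text
the job is handed in; nothing more can be done
None
```

The leg is one hole shorter: the button stands up in the next hole, the hand is clear, and I have handed the job in (no verdict is reported).

**How it went:** One finger pressed the button about 6 mm while the other pushed the foot plate inward. Readings between moves stayed at about 7 N on the foot and 6.5 N on the button. Once the button was trapped under the wall I lifted the pressing finger and pushed on until it snapped up. It first came up at the edge of the hole's play, at about 19.9 mm, so I nudged the foot in gently to centre it.

**Last checks:**
- **Position:** the scene camera shows the button shifted by about 21.7 mm. The hand's own position puts the slide nearer 21 mm. Both are inside the 18.5 to 26 mm limits.
- **Button height:** it looks as far up as it did at the start. I judged this from that one camera only and did not measure its height.
- **Brick, jar and cube:** they looked unmoved in before-and-after pictures taken just before the final nudge. I did not compare them again after it, and the network did not find the jar in that later picture.
- **Time and hand:** handed in at about 16.5 s, with the tool force at zero within noise.

**A disagreement:** my first press came down without touching the button, because the fingertips are chamfered and only their inner edge reaches full depth. I re-spaced the fingers and tried again.

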